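# Spring clip held open on the stock card

## Task

The metal parts pot in front of the upright stock card is in the way: nest it upright in its twin at the side and let go of it. Then squeeze the spring clip wide open by its handles, lift it, and bring it level around the card's free upright edge: the edge well inside the gaping jaws, one jaw on each side, the clip's whole width within the card's height, nothing touching the card. Finish holding it there, squeezed open and off the bench; do not bump the card, and leave the other things where they are.

Things in the scene. Friction and masses are not known exactly. Their poses are not given: they have to be found in the camera images.
- card: stock card of stiff brown board, 4 mm thick, 130 mm long, upright from 10 to 115 mm above the bench, in a low dark stand fixed to the bench (60 mm wide, 27 mm high, starts 42 mm behind the free edge). Origin: on the bench right under the free upright edge, which faces roughly to the robot; x level from the free edge into the card, y across its thickness (card at -2 to 2 mm), z up
- pot_near_mid (a point): plain metal parts pot about 65 mm in front of the card's free edge: open top, round, tapered, 70 mm high, outer diameter 38 mm at the foot, 58 mm at the rim, wall 3 mm, floor 4 mm, 70 g. Point: on its axis half-way up (35 mm above its underside); z up. Nested home in its twin it sits wedged about 33 mm higher than the twin: its upper 33 mm stay free
- pot_far_mid (a point): the twin pot, of the very same shape and size, standing on the bench off to one side; point on its axis half-way up, 35 mm above its underside; z up
- clip_pivot (a point): steel spring clip, 104 mm long, standing on its end on the bench (44 mm high, 85 g), pivot pin upright. Point: on the pin, half-way up (22 mm above its underside). Axes of the clip's right half: x from pivot to jaws, y to the left half, z up. Handles run back from the pivot (x -8 to -54 mm), flaring; closed they measure 40 mm over their outsides at x = -35 mm, 51 mm at the ends
- clip_tip_r (a point): tip of the clip's right jaw (4 mm rolled lip), half-way up, 48 mm ahead of the pivot; frame of the right half. Jaws closed, the tips touch; with the handles fully squeezed the tips are about 32 mm apart, 45 mm ahead of the pivot, and the handles are parallel, about 16 mm over their outsides
- clip_tip_l (a point): tip of the left jaw, likewise; frame of the left half. As the clip opens each half turns by half the joint's value, so its centre line runs from the pivot to midway between the two tips
- clip_jaw (a joint): clip's opening angle: 0 shut by its spring, 0.6 rad fully open at the stop. Squeezing the handles together from both sides opens the jaws. It takes about 3.5 N on each handle, 35 mm behind the pivot, to begin to open and about 9 N to hold fully open
- spanner: bystander: a steel spanner, 170 mm, lying near the robot; origin at its underside
- sprocket: bystander: dark steel sprocket, 100 mm across, 14 mm high, lying flat; origin at the centre of its underside
- plug_box: bystander: upright cardboard box 28 x 60 x 85 mm; origin at the centre of its underside
- oil_bottle: bystander: black bottle, 64 mm across, 170 mm high; origin at the centre of its underside
- spray_can: bystander: metal can, 56 mm across, 150 mm high; origin at the centre of its underside
- tin_bowl: bystander: wide shallow steel bowl, 110 mm across, 35 mm high; origin at the centre of its underside
- belt_roller: bystander: steel roller 35 mm high, 52 mm across its flange; origin at the centre of its underside
There are look-alikes about, which are no part of the job. Leave any purple look-alike of the card alone.

How it is judged:
By the outcome, as a careful person would: the job done as asked, in the order asked, and still so for the second after the job is handed in, while the arm keeps its last pose, push and grip.
It also fails if it takes over 51 s, if anything falls off the work surface, if the arm or the gripper's body presses on something with over 40 N, if the wrist force passes 120 N, or if a joint passes its speed limit or range.

## Robot

A 7-joint arm with a two-finger parallel gripper is mounted at the origin on the work surface. World frame = base frame: x ahead of the robot, y to its left, z up, the work surface at z = 0. Lengths are in m, angles in rad, forces in N, time in s.
With the tool pointing down it reaches from about 0.425 to 0.875 m from the base axis. Payload 9.9 kg.
Tool frame: the origin (TCP) lies at the very end of the fingers, on their centre line; the grasp point (between the pads) lies 19 mm behind it; z points along the fingers, y is the direction in which the jaws open and shut (so a half turn about z gives the same grasp; the last joint's range is limited). The gripper opens to 85 mm and grips with 20 to 120 N. Pads are 22 mm wide; open, the fingers measure 114 mm over their backs; the gripper's body (76 mm by 85 mm) begins 54 mm behind the grasp point. The pads swing forward as they close: fully open they stand 13 mm farther back than shut.
Start: joints at [1.121, 0.576, 0.025, 1.437, -0.015, 1.129, -0.057], TCP at [0.241, -0.63, 0.231] pointing down, gripper open.
Joint ranges: [-2.76, 2.76], [-0.34, 2.15], [-1.52, 1.57], [0.19, 2.46], [-1.09, 4.23], [0.17, 1.99], [-2.82, 2.82]. Speed limits (rad/s): [2.22, 2.22, 3.01, 3.01, 3.14, 3.14, 3.14].

## Interface

Orientations are given as a rotation vector (axis times angle).
In Python, from rig import env gives the robot as it stands. The module is installed in compiled form; this text tells all that it offers.
- The arm moves only by the tool jog_arm, never from a script. Its argument "series" is a list of rows, each an object of numbers: "fingers": the closure in counts, from 0 (fully open) to 255 (shut); "x", "y", "z": the shift along the tool's x, y, z in cm; "ax", "ay", "az": the turn, a rotation vector about the tool's x, y, z in degrees. A call has 1 to 12 rows; each row is the pose to reach, as a shift and turn from the pose measured when the call began, along the tool's axes at that moment; what a row does not reach only later rows make up. A row lasts 1/8 s, in which the tool goes at most 62.5 mm and 10.7 degrees, less where a joint would pass 70% of its speed; a pose out of reach is approached as far as the arm can. A call with a gripper value outside its range is refused whole. The fingers move at their own pace and stop on an object; "force" is the grip in N (left out, the last holds). Time passes only in rows, so rows that repeat a pose let the fingers close. It gives the time, the measured TCP pose, the force and the opening at its end, in the units of the state.
- env.state(): the state, without advancing time (a new reading comes with each control period).
- env.capture(name): name is "scene" or "top"; returns the picture (480x640x3 uint8, blue, green, red); there is no depth.
- env.calibration(name): a dict with "intrinsics" (3x3 intrinsics, pixels), "k1" (the pictures are not rectified: a ray, as slopes to the right and down, at radius r is drawn at 1 + k1 r^2 times it, then the intrinsics apply), "rvec" (rotation vector, rad) and "tvec" (3), from world to camera coordinates, as OpenCV has them. Camera axes: x right, y down, z forward; pixel columns grow to the right and rows downward; lengths in m; the calibration is good to about 2 mm. A picture is of the moment at which its call begins. calibration takes no time and is no camera call.
- env.finish_job(): hands the job in, once; it reports no verdict.
The state is a dict: "t": time; "joint_pos": joint angles; "qd": joint speeds; "effort": joint torques, N m; "ee_pos": TCP position; "eef_rot": TCP orientation; "ft_force": force on the tool from outside, world axes, zero at the start; "ft_torque": the same for the moment, N m; "gripper_width": finger opening in m.
Only numpy, scipy, OpenCV 4.12 (cv2) and the standard library are available. Lean on these libraries where they do the work, as an engineer would, in place of code of your own. Each camera call takes 0.05 s, during which the arm holds its last target. There are 200 camera calls.

## Working session

There is one attempt and no reset: what is moved stays moved. The work goes in short steps, Python scripts to look and compute and a tool call to move; the robot and the scene stay as the last step left them, time stands still between calls to the robot, and variables do not carry over. Pictures are saved under pics/ and viewed, about 8 in all and at most 12, crops included, and the job is handed in when it is done.

Besides the shell and the picture viewer there is one more tool, called after "Emit:" as name([rows], argument=value, ...), one row to a line, values as JSON. jog_arm: Moves the arm, as the interface text tells. Its arguments: {"type":"object","properties":{"series":{"type":"array"},"force":{"type":"number"}},"required":["series"]}

```bash
mkdir -p pics
cat > h.py <<'E'
import numpy as np, cv2
from rig import env
from scipy.spatial.transform import Rotation as R
def cal(n):
    c=env.calibration(n); return np.array(c['intrinsics']),c['k1'],R.from_rotvec(np.ravel(c['rvec'])).as_matrix(),np.ravel(c['tvec'])
def pix(n,P):
    K,k,Rm,t=cal(n); p=np.atleast_2d(P)@Rm.T+t; s=p[:,:2]/p[:,2:]; s=s*(1+k*(s**2).sum(1,keepdims=True)); return s*[K[0,0],K[1,1]]+K[:2,2]
def ray(n,uv):
    K,k,Rm,t=cal(n); d=(np.array(uv,float)-K[:2,2])/[K[0,0],K[1,1]]; s=d.copy()
    for _ in range(20): s=d/(1+k*(s@s))
    return -Rm.T@t, Rm.T@np.r_[s,1]
def atz(n,uv,z):
    o,d=ray(n,uv); return o+d*(z-o[2])/d[2]
def tri(uv1,uv2):
    o,d=ray('scene',uv1);p,e=ray('top',uv2)
    s=np.linalg.lstsq(np.c_[d,-e],p-o,rcond=None)[0]; a=o+d*s[0];b=p+e*s[1]; return (a+b)/2,np.linalg.norm(a-b)
def shot(n,f,crop=None,k=1):
    im=env.capture(n)
    if crop: x,y,w,h=crop; im=im[y:y+h,x:x+w]
    if k!=1: im=cv2.resize(im,None,fx=k,fy=k,interpolation=cv2.INTER_CUBIC)
    cv2.imwrite('pics/'+f,im)
def rel(P,Rt=None):
    "shift (cm, tool axes) and turn(deg) from measured pose to TCP P, rotation matrix Rt"
    s=env.state(); A=R.from_rotvec(s['eef_rot']); print('shift',np.round(A.inv().apply(np.array(P)-s['ee_pos'])*100,2), 'turn',None if Rt is None else np.round(np.degrees((A.inv()*R.from_matrix(Rt)).as_rotvec()),1))
E
python3 - <<'E'
from h import *
shot('scene','s1.png');shot('top','t1.png')
for n in('scene','top'):
    o,d=ray(n,(320,240));print(n,o.round(3),d.round(2))
s=env.state();print({k:np.round(v,3) for k,v in s.items()});print(R.from_rotvec(s['eef_rot']).as_matrix().round(2))
E
```

```text
scene [1.796 0.307 0.968] [-0.8  -0.2  -0.56]
top [0.4   0.014 1.147] [ 0.08 -0.03 -1.  ]
{'t': np.float64(0.1), 'joint_pos': array([ 1.121,  0.576,  0.025,  1.438, -0.015,  1.129, -0.056]), 'qd': array([ 0.   , -0.002, -0.   , -0.002, -0.   , -0.001, -0.001]), 'effort': array([ 7.000e-03, -7.673e+01,  2.259e+00, -2.866e+01,  1.600e-02,
        9.000e-03,  0.000e+00]), 'ee_pos': array([ 0.241, -0.63 ,  0.231]), 'eef_rot': array([-3.088e+00, -5.710e-01,  1.000e-03]), 'ft_force': array([-0.371,  0.663, -0.15 ]), 'ft_torque': array([-0.023, -0.034, -0.011]), 'gripper_width': np.float64(0.085)}
[[ 0.93  0.36 -0.  ]
 [ 0.36 -0.93  0.  ]
 [-0.   -0.   -1.  ]]
```

View pics/s1.png

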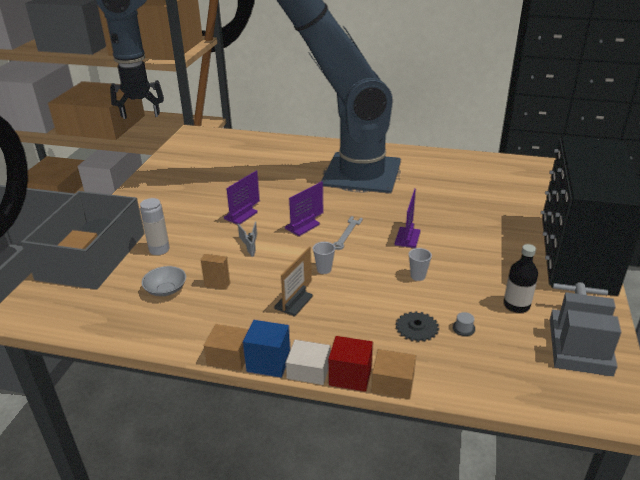

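View pics/t1.png

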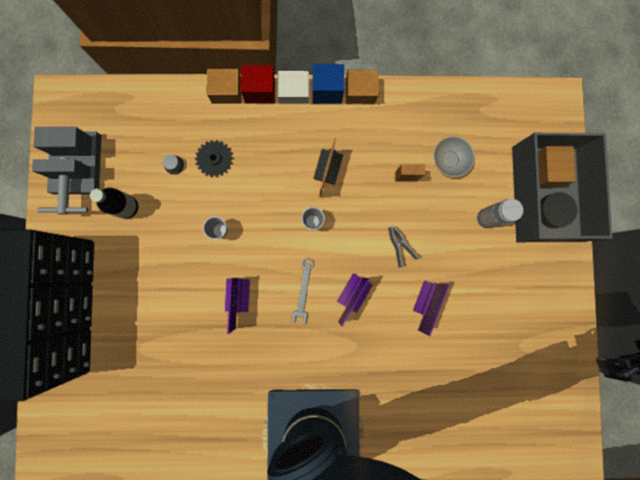

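The scene camera looks back toward the robot. In it the near pot is at (324,258), the twin at (420,265), the clip at (248,240) and the card at (296,280). In the top view they are at (314,217), (215,228), (403,245) and (330,167). Next I'll enlarge both views.

Run:
```python
from h import *
shot('top','t2.png',(195,130,230,150),3.478);shot('scene','s2.png',(220,200,220,125),3.6)
```

```text
(no output)
```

View pics/t2.png

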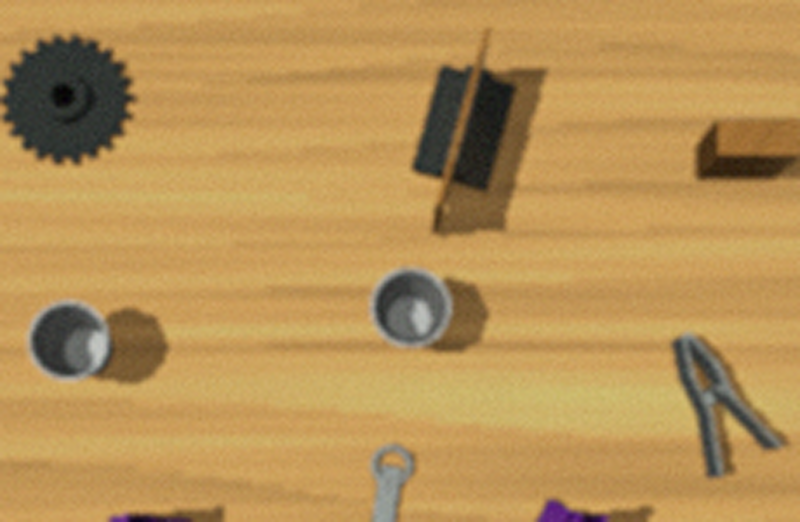

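View pics/s2.png

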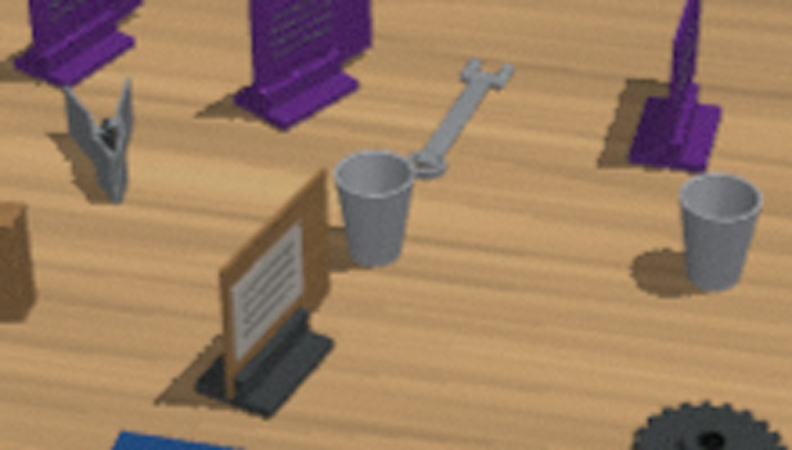

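```bash
cat >> h.py <<'E'
T=lambda x,y:((x+.5)/3.478-.5+195,(y+.5)/3.478-.5+130)
S=lambda x,y:((x+.5)/3.6-.5+220,(y+.5)/3.6-.5+200)
E
python3 - <<'E'
from h import *
for n,a,b,z in [('near rim',(412,308),(375,173),.07),('far rim',(70,341),(720,197),.07),('card top free',(440,205),(326,172),.115),('card top far',(488,30),(222,270),.115)]:
    p,e=tri(S(*b),T(*a)); print(n,atz('top',T(*a),z).round(4),atz('scene',S(*b),z).round(4),p.round(4),round(e,4))
print('card low free',atz('top',T(437,232),.01))
for n,a in [('tip',(686,340)),('endL?',(718,472)),('end2',(778,443)),('piv',(713,393))]: print(n,atz('top',T(*a),.044).round(4))
for b,n in [((67,90),'e1'),((129,82),'e2')]: print(n,atz('scene',S(*b),.044).round(4))
E
```

```text
near rim [ 0.5458 -0.0011  0.07  ] [0.5504 0.0034 0.07  ] [0.5459 0.0006 0.0666] 0.0034
far rim [0.5226 0.24   0.07  ] [0.5272 0.2436 0.07  ] [0.5227 0.2421 0.0664] 0.0027
card top free [ 0.6107 -0.0198  0.115 ] [ 0.6188 -0.0137  0.115 ] [ 0.6113 -0.0179  0.1095] 0.0042
card top far [ 0.7335 -0.0536  0.115 ] [ 0.7374 -0.0512  0.115 ] [ 0.7342 -0.053   0.1124] 0.0014
card low free [ 0.61147774 -0.02086157  0.01      ]
tip [ 0.5257 -0.201   0.044 ]
endL? [ 0.4296 -0.2225  0.044 ]
end2 [ 0.4504 -0.2667  0.044 ]
piv [ 0.4869 -0.22    0.044 ]
e1 [ 0.457  -0.2622  0.044 ]
e2 [ 0.4359 -0.2191  0.044 ]
```

The two cameras agree to about 5 mm, so I'm using averages:

| Item | Position |
|---|---|
| Near pot | (.547, .0005) |
| Twin pot | (.5245, .2415) |
| Card edge | (.6125, -.018), yaw -15.4° |
| Clip pivot | about (.487, -.220), yaw 27° |

Next I move above the near pot.

```bash
python3 -c "
from h import *
rel([.547,.0005,.18],np.diag([1,-1,-1.]))"
```

```text
shift [ 51.1  -47.95   5.12] turn [-0.1  0.  21. ]
```

Emit:
jog_arm([
  {"fingers":0,"x":12.8,"y":-12,"z":0,"az":5},
  {"fingers":0,"x":25.5,"y":-24,"z":0,"az":10},
  {"fingers":0,"x":38.3,"y":-36,"z":2,"az":16},
  {"fingers":0,"x":51.1,"y":-47.95,"z":5,"az":21},
  {"fingers":0,"x":51.1,"y":-47.95,"z":5,"az":21},
  {"fingers":0,"x":51.1,"y":-47.95,"z":5,"az":21},
  {"fingers":0,"x":51.1,"y":-47.95,"z":5,"az":21},
  {"fingers":0,"x":51.1,"y":-47.95,"z":5,"az":21},
  {"fingers":0,"x":51.1,"y":-47.95,"z":5,"az":21},
  {"fingers":0,"x":51.1,"y":-47.95,"z":5,"az":21},
  {"fingers":0,"x":51.1,"y":-47.95,"z":5,"az":21},
  {"fingers":0,"x":51.1,"y":-47.95,"z":5,"az":21},
], force=25)

```text
invalid input at $.series[0]: expected keys fingers, x, y, z, ax, ay, az
```

```bash
python3 -c "
from h import *
s=env.state();print(s['t'],s['ee_pos'],R.from_rotvec(s['eef_rot']).as_matrix().round(3))
rel([.547,.0005,.04],np.diag([1,-1,-1.]))"
```

```text
0.2 [ 0.24136587 -0.63009952  0.23076912] [[ 0.934  0.358 -0.   ]
 [ 0.358 -0.934  0.001]
 [-0.    -0.001 -1.   ]]
shift [ 51.1  -47.93  19.12] turn [-0.1  0.  21. ]
```

All keys are required in every row.

Emit:
jog_arm([
  {"fingers":0,"x":12.8,"y":-12,"z":0,"ax":0,"ay":0,"az":5},
  {"fingers":0,"x":25.5,"y":-24,"z":0,"ax":0,"ay":0,"az":10},
  {"fingers":0,"x":38.3,"y":-36,"z":2,"ax":0,"ay":0,"az":16},
  {"fingers":0,"x":51.1,"y":-47.95,"z":5,"ax":0,"ay":0,"az":21},
  {"fingers":0,"x":51.1,"y":-47.95,"z":5,"ax":0,"ay":0,"az":21},
  {"fingers":0,"x":51.1,"y":-47.95,"z":5,"ax":0,"ay":0,"az":21},
  {"fingers":0,"x":51.1,"y":-47.95,"z":5,"ax":0,"ay":0,"az":21},
  {"fingers":0,"x":51.1,"y":-47.95,"z":5,"ax":0,"ay":0,"az":21},
  {"fingers":0,"x":51.1,"y":-47.95,"z":5,"ax":0,"ay":0,"az":21},
  {"fingers":0,"x":51.1,"y":-47.95,"z":5,"ax":0,"ay":0,"az":21},
  {"fingers":0,"x":51.1,"y":-47.95,"z":5,"ax":0,"ay":0,"az":21},
  {"fingers":0,"x":51.1,"y":-47.95,"z":5,"ax":0,"ay":0,"az":21},
], force=25)

```text
t: 1.7
ee_pos: [0.5481, 0.0055, 0.1806]
eef_rot: [-3.139, -0.009, 0.001]
ft_force: [-0.1, -0.6, -0.5]
gripper_width: 0.0856
```

```bash
python3 -c "
from h import *
s=env.state();print(s['t'],s['ee_pos'],R.from_rotvec(s['eef_rot']).as_matrix().round(3))
rel([.547,.0005,.04],np.diag([1,-1,-1.]))"
```

```text
1.7 [0.54809145 0.00550851 0.18064225] [[ 1.     0.006 -0.   ]
 [ 0.006 -1.     0.003]
 [-0.    -0.003 -1.   ]]
shift [-0.11  0.54 14.06] turn [-0.2  0.   0.3]
```

Emit:
jog_arm([
  {"fingers":0,"x":-0.1,"y":0.5,"z":3,"ax":0,"ay":0,"az":0},
  {"fingers":0,"x":-0.1,"y":0.5,"z":7,"ax":0,"ay":0,"az":0},
  {"fingers":0,"x":-0.1,"y":0.5,"z":11,"ax":0,"ay":0,"az":0},
  {"fingers":0,"x":-0.1,"y":0.5,"z":14,"ax":0,"ay":0,"az":0},
  {"fingers":0,"x":-0.1,"y":0.5,"z":14,"ax":0,"ay":0,"az":0},
  {"fingers":0,"x":-0.1,"y":0.5,"z":14,"ax":0,"ay":0,"az":0},
  {"fingers":200,"x":-0.1,"y":0.5,"z":14,"ax":0,"ay":0,"az":0},
  {"fingers":200,"x":-0.1,"y":0.5,"z":14,"ax":0,"ay":0,"az":0},
  {"fingers":200,"x":-0.1,"y":0.5,"z":14,"ax":0,"ay":0,"az":0},
  {"fingers":200,"x":-0.1,"y":0.5,"z":14,"ax":0,"ay":0,"az":0},
  {"fingers":200,"x":-0.1,"y":0.5,"z":14,"ax":0,"ay":0,"az":0},
  {"fingers":200,"x":-0.1,"y":0.5,"z":14,"ax":0,"ay":0,"az":0},
], force=25)

```text
t: 3.2
ee_pos: [0.5481, 0.0008, 0.0422]
eef_rot: [-3.139, -0.008, -0.004]
ft_force: [-1.7, -0.7, 9.0]
gripper_width: 0.0567
```

```bash
python3 -c "
from h import *
s=env.state();print(s['t'],s['ee_pos'],s['gripper_width'])
rel([.5245,.2415,.15],np.diag([1,-1,-1.]))
shot('top','t3.png',(195,130,230,150),3.478)"
```

```text
3.2 [0.54813813 0.00078942 0.04221085] 0.05665442202039414
shift [ -2.21 -24.11 -10.72] turn [-0.2 -0.1  0.3]
```

The width is 56.7 mm, so the pot is gripped just under the rim. I lift straight up first, then carry it over the twin.

Emit:
jog_arm([
  {"fingers":200,"x":0,"y":0,"z":-2,"ax":0,"ay":0,"az":0},
  {"fingers":200,"x":0,"y":0,"z":-6,"ax":0,"ay":0,"az":0},
  {"fingers":200,"x":0,"y":0,"z":-10,"ax":0,"ay":0,"az":0},
  {"fingers":200,"x":-0.3,"y":-3,"z":-12,"ax":0,"ay":0,"az":0},
  {"fingers":200,"x":-0.8,"y":-8,"z":-12,"ax":0,"ay":0,"az":0},
  {"fingers":200,"x":-1.3,"y":-13,"z":-12,"ax":0,"ay":0,"az":0},
  {"fingers":200,"x":-1.8,"y":-18,"z":-12,"ax":0,"ay":0,"az":0},
  {"fingers":200,"x":-2.1,"y":-22,"z":-12,"ax":0,"ay":0,"az":0},
  {"fingers":200,"x":-2.2,"y":-24.1,"z":-12,"ax":0,"ay":0,"az":0},
  {"fingers":200,"x":-2.2,"y":-24.1,"z":-12,"ax":0,"ay":0,"az":0},
  {"fingers":200,"x":-2.2,"y":-24.1,"z":-12,"ax":0,"ay":0,"az":0},
])

```text
t: 4.62
ee_pos: [0.525, 0.2392, 0.1629]
eef_rot: [-3.14, -0.005, -0.004]
ft_force: [-0.2, 0.1, -0.6]
gripper_width: 0.0566
```

```bash
python3 -c "
from h import *
s=env.state();print(s['t'],s['ee_pos'],s['gripper_width'])
a=env.capture('scene')[130:320,310:500];b=env.capture('top')[170:290,150:280]
cv2.imwrite('pics/c4.png',np.hstack([cv2.resize(a,(400,400),interpolation=2),cv2.resize(b,(400,400),interpolation=2)]))"
```

```text
4.625 [0.52499278 0.23915014 0.16288455] 0.05657990582391657
```

View pics/c4.png

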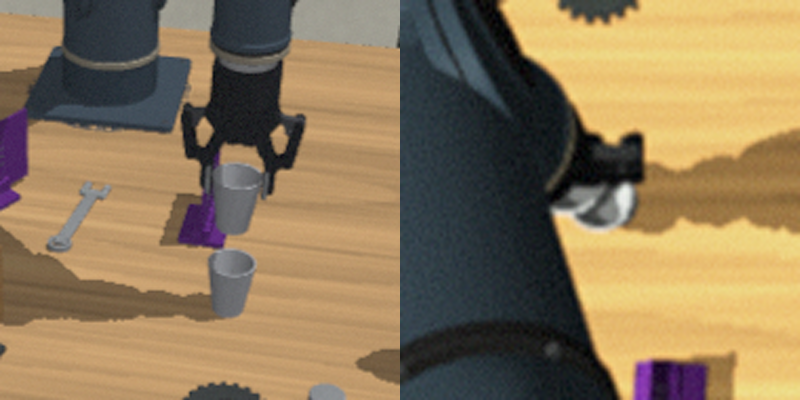

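The pot hangs upright. In the left half its rim is at (238,176), with the twin's rim at (232,258) below it. I compare their positions.

```bash
python3 -c "
from h import *
f=lambda x,y:((x+.5)*.475-.5+310,(y+.5)*.475-.5+130)
print(atz('scene',f(238,176),.1907),atz('scene',f(237,226),.1207),atz('scene',f(232,258),.07))"
```

```text
[0.52831606 0.24179476 0.1907    ] [0.52477211 0.24592762 0.1207    ] [0.51814977 0.24339885 0.07      ]
```

Emit:
jog_arm([
  {"fingers":200,"x":-0.1,"y":-0.2,"z":1,"ax":0,"ay":0,"az":0},
  {"fingers":200,"x":-0.1,"y":-0.2,"z":3,"ax":0,"ay":0,"az":0},
  {"fingers":200,"x":-0.1,"y":-0.2,"z":4.5,"ax":0,"ay":0,"az":0},
  {"fingers":200,"x":-0.1,"y":-0.2,"z":6,"ax":0,"ay":0,"az":0},
  {"fingers":200,"x":-0.1,"y":-0.2,"z":7,"ax":0,"ay":0,"az":0},
  {"fingers":200,"x":-0.1,"y":-0.2,"z":7.6,"ax":0,"ay":0,"az":0},
  {"fingers":200,"x":-0.1,"y":-0.2,"z":8,"ax":0,"ay":0,"az":0},
  {"fingers":200,"x":-0.1,"y":-0.2,"z":8,"ax":0,"ay":0,"az":0},
])

```text
t: 5.72
ee_pos: [0.5243, 0.2415, 0.0829]
eef_rot: [-3.14, -0.004, -0.004]
ft_force: [0.5, 0.4, -1.0]
gripper_width: 0.0567
```

Emit:
jog_arm([
  {"fingers":200,"x":0,"y":0,"z":0.3,"ax":0,"ay":0,"az":0},
  {"fingers":200,"x":0,"y":0,"z":0.5,"ax":0,"ay":0,"az":0},
  {"fingers":200,"x":0,"y":0,"z":0.7,"ax":0,"ay":0,"az":0},
  {"fingers":200,"x":0,"y":0,"z":0.8,"ax":0,"ay":0,"az":0},
  {"fingers":200,"x":0,"y":0,"z":0.8,"ax":0,"ay":0,"az":0},
])

```text
t: 6.35
ee_pos: [0.5246, 0.2419, 0.0752]
eef_rot: [-3.139, -0.005, -0.005]
ft_force: [-0.2, 1.7, 2.9]
gripper_width: 0.0568
```

Emit:
jog_arm([
  {"fingers":200,"x":0,"y":0,"z":0.1,"ax":0,"ay":0,"az":0},
  {"fingers":200,"x":0,"y":0,"z":0.2,"ax":0,"ay":0,"az":0},
  {"fingers":200,"x":0,"y":0,"z":0.2,"ax":0,"ay":0,"az":0},
])

```text
t: 6.72
ee_pos: [0.5254, 0.2423, 0.0742]
eef_rot: [-3.138, -0.005, -0.008]
ft_force: [-0.4, 1.0, 10.3]
gripper_width: 0.0566
```

Firm contact at +32 mm, which means the pot is seated. I open the gripper and retreat.

Emit:
jog_arm([
  {"fingers":0,"x":0,"y":0,"z":0,"ax":0,"ay":0,"az":0},
  {"fingers":0,"x":0,"y":0,"z":0,"ax":0,"ay":0,"az":0},
  {"fingers":0,"x":0,"y":0,"z":0,"ax":0,"ay":0,"az":0},
  {"fingers":0,"x":0,"y":0,"z":0,"ax":0,"ay":0,"az":0},
  {"fingers":0,"x":0,"y":0,"z":-1,"ax":0,"ay":0,"az":0},
  {"fingers":0,"x":0,"y":0,"z":-4,"ax":0,"ay":0,"az":0},
  {"fingers":0,"x":0,"y":0,"z":-8,"ax":0,"ay":0,"az":0},
  {"fingers":0,"x":0,"y":0,"z":-12,"ax":0,"ay":0,"az":0},
  {"fingers":0,"x":0,"y":0,"z":-12,"ax":0,"ay":0,"az":0},
])

```text
t: 7.85
ee_pos: [0.5264, 0.2426, 0.198]
eef_rot: [-3.135, -0.004, -0.017]
ft_force: [-0.6, -1.0, -0.5]
gripper_width: 0.0851
```

```bash
python3 -c "
from h import *
a=np.radians(27);X=np.array([np.cos(a),np.sin(a),0]);Y=np.array([np.sin(a),-np.cos(a),0])
rel(np.array([.4875,-.22,.19])-.035*X,np.c_[X,Y,[0,0,-1]])"
```

```text
shift [-7.14 47.83  0.41] turn [ -0.2  -0.7 -26.8]
```

Emit:
jog_arm([
  {"fingers":0,"x":-0.7,"y":5,"z":0,"ax":0,"ay":0,"az":-3},
  {"fingers":0,"x":-1.5,"y":10,"z":0,"ax":0,"ay":0,"az":-6},
  {"fingers":0,"x":-2.2,"y":15,"z":0,"ax":0,"ay":0,"az":-9},
  {"fingers":0,"x":-3,"y":20,"z":0,"ax":0,"ay":0,"az":-12},
  {"fingers":0,"x":-3.8,"y":25,"z":0,"ax":0,"ay":0,"az":-15},
  {"fingers":0,"x":-4.5,"y":30,"z":0,"ax":0,"ay":0,"az":-18},
  {"fingers":0,"x":-5.2,"y":35,"z":0,"ax":0,"ay":0,"az":-21},
  {"fingers":0,"x":-6,"y":40,"z":0,"ax":0,"ay":0,"az":-24},
  {"fingers":0,"x":-6.6,"y":45,"z":0,"ax":0,"ay":-0.5,"az":-27},
  {"fingers":0,"x":-7.1,"y":47.8,"z":0.4,"ax":0,"ay":-0.6,"az":-27},
  {"fingers":0,"x":-7.1,"y":47.8,"z":0.4,"ax":0,"ay":-0.6,"az":-27},
  {"fingers":0,"x":-7.1,"y":47.8,"z":0.4,"ax":0,"ay":-0.6,"az":-27},
])

```text
t: 9.35
ee_pos: [0.4567, -0.2346, 0.1898]
eef_rot: [-3.049, -0.737, -0.002]
ft_force: [1.0, 0.1, -0.3]
gripper_width: 0.0851
```

```bash
python3 -c "
from h import *
s=env.state();print(s['t'],s['ee_pos'],R.from_rotvec(s['eef_rot']).as_matrix().round(3))
im=env.capture('scene');a=im[170:280,200:310];b=im[210:320,370:480]
cv2.imwrite('pics/c5.png',np.hstack([cv2.resize(a,(400,400),interpolation=2),cv2.resize(b,(400,400),interpolation=2)]))"
```

```text
9.35 [ 0.4567158  -0.234598    0.18980692] [[ 0.89   0.457  0.   ]
 [ 0.457 -0.89   0.005]
 [ 0.003 -0.004 -1.   ]]
```

View pics/c5.png

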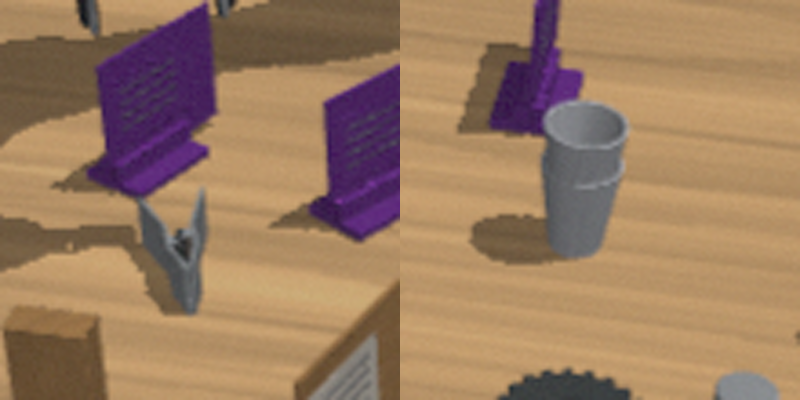

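The pot is nested upright in its twin and the clip is untouched. Before descending I check that the gripper body clears the purple look-alikes.

```bash
python3 -c "
from h import *
for p in [(440,284),(449,285),(372,283),(357,275)]: print(p,atz('top',p,.115).round(3),atz('top',p,.02).round(3))
s=env.state();A=R.from_rotvec(s['eef_rot']).as_matrix()
for a in (-1,1):
  for b in (-1,1): print((s['ee_pos']+A@[a*.043,b*.043,0])[:2].round(3))
print(atz('top',T(712,390),.044),atz('scene',(200+184*.275,170+240*.275),.044))"
```

```text
(440, 284) [ 0.384 -0.299  0.115] [ 0.382 -0.327  0.02 ]
(449, 285) [ 0.381 -0.32   0.115] [ 0.379 -0.351  0.02 ]
(372, 283) [ 0.387 -0.138  0.115] [ 0.385 -0.152  0.02 ]
(357, 275) [ 0.406 -0.103  0.115] [ 0.406 -0.114  0.02 ]
[ 0.399 -0.216]
[ 0.438 -0.292]
[ 0.475 -0.176]
[ 0.515 -0.253]
[ 0.48912378 -0.2192873   0.044     ] [ 0.50328571 -0.21038885  0.044     ]
```

Emit:
jog_arm([
  {"fingers":0,"x":0,"y":0,"z":4,"ax":0,"ay":0,"az":0},
  {"fingers":0,"x":0,"y":0,"z":8,"ax":0,"ay":0,"az":0},
  {"fingers":0,"x":0,"y":0,"z":12,"ax":0,"ay":0,"az":0},
  {"fingers":0,"x":0,"y":0,"z":16,"ax":0,"ay":0,"az":0},
  {"fingers":0,"x":0,"y":0,"z":18.2,"ax":0,"ay":0,"az":0},
  {"fingers":0,"x":0,"y":0,"z":18.2,"ax":0,"ay":0,"az":0},
  {"fingers":60,"x":0,"y":0,"z":18.2,"ax":0,"ay":0,"az":0},
  {"fingers":120,"x":0,"y":0,"z":18.2,"ax":0,"ay":0,"az":0},
  {"fingers":150,"x":0,"y":0,"z":18.2,"ax":0,"ay":0,"az":0},
  {"fingers":180,"x":0,"y":0,"z":18.2,"ax":0,"ay":0,"az":0},
  {"fingers":255,"x":0,"y":0,"z":18.2,"ax":0,"ay":0,"az":0},
  {"fingers":255,"x":0,"y":0,"z":18.2,"ax":0,"ay":0,"az":0},
], force=45)

```text
t: 10.9
ee_pos: [0.4582, -0.2343, 0.0094]
eef_rot: [-3.051, -0.739, -0.007]
ft_force: [0.3, -1.1, 10.5]
gripper_width: 0.0157
```

Emit:
jog_arm([
  {"fingers":255,"x":0,"y":0,"z":0,"ax":0,"ay":0,"az":0},
  {"fingers":255,"x":0,"y":0,"z":0,"ax":0,"ay":0,"az":0},
  {"fingers":255,"x":0,"y":0,"z":0,"ax":0,"ay":0,"az":0},
  {"fingers":255,"x":0,"y":0,"z":0,"ax":0,"ay":0,"az":0},
])

```text
t: 11.4
ee_pos: [0.4582, -0.2342, 0.0094]
eef_rot: [-3.051, -0.739, -0.007]
ft_force: [-0.6, 0.0, 2.0]
gripper_width: 0.0159
```

The width is 15.9 mm, so the clip is fully squeezed. I lift it 45 mm and work out the stand-off pose in front of the card.

Emit:
jog_arm([
  {"fingers":255,"x":0,"y":0,"z":-1,"ax":0,"ay":0,"az":0},
  {"fingers":255,"x":0,"y":0,"z":-2.5,"ax":0,"ay":0,"az":0},
  {"fingers":255,"x":0,"y":0,"z":-4,"ax":0,"ay":0,"az":0},
  {"fingers":255,"x":0,"y":0,"z":-4.5,"ax":0,"ay":0,"az":0},
  {"fingers":255,"x":0,"y":0,"z":-4.5,"ax":0,"ay":0,"az":0},
])

```text
t: 12.02
ee_pos: [0.4583, -0.2345, 0.055]
eef_rot: [-3.052, -0.739, -0.008]
ft_force: [-0.4, 0.4, -1.8]
gripper_width: 0.0162
```

```bash
cat >> h.py <<'E'
def card(E,deg,back,z):
    a=np.radians(deg);X=np.array([np.cos(a),np.sin(a),0]);Y=np.array([np.sin(a),-np.cos(a),0])
    rel(np.r_[(np.array(E)-back*X[:2]),z],np.c_[X,Y,[0,0,-1]])
E
python3 -c "
from h import *
card((.6125,-.018),-15.4,.132,.0545)"
```

```text
shift [ 13.9  -21.14   0.14] turn [-0.1 -0.3 42.6]
```

Emit:
jog_arm([
  {"fingers":255,"x":1.4,"y":-2.1,"z":0,"ax":0,"ay":0,"az":4},
  {"fingers":255,"x":2.8,"y":-4.2,"z":0,"ax":0,"ay":0,"az":8},
  {"fingers":255,"x":4.2,"y":-6.3,"z":0,"ax":0,"ay":0,"az":13},
  {"fingers":255,"x":5.6,"y":-8.4,"z":0,"ax":0,"ay":0,"az":18},
  {"fingers":255,"x":7,"y":-10.5,"z":0,"ax":0,"ay":0,"az":23},
  {"fingers":255,"x":8.4,"y":-12.6,"z":0,"ax":0,"ay":0,"az":28},
  {"fingers":255,"x":9.8,"y":-14.7,"z":0,"ax":0,"ay":0,"az":33},
  {"fingers":255,"x":11.2,"y":-16.8,"z":0,"ax":0,"ay":0,"az":38},
  {"fingers":255,"x":12.6,"y":-19,"z":0.1,"ax":0,"ay":-0.3,"az":42},
  {"fingers":255,"x":13.9,"y":-21.1,"z":0.1,"ax":0,"ay":-0.3,"az":42.6},
  {"fingers":255,"x":13.9,"y":-21.1,"z":0.1,"ax":0,"ay":-0.3,"az":42.6},
  {"fingers":255,"x":13.9,"y":-21.1,"z":0.1,"ax":0,"ay":-0.3,"az":42.6},
])

```text
t: 13.52
ee_pos: [0.4852, 0.0162, 0.0547]
eef_rot: [-3.112, 0.42, 0.002]
ft_force: [0.6, -1.3, -1.0]
gripper_width: 0.0158
```

```bash
python3 -c "
from h import *
s=env.state();print(s['t'],s['ee_pos'],R.from_rotvec(s['eef_rot']).as_matrix().round(3),s['gripper_width'])
a=env.capture('scene')[190:330,260:360];b=env.capture('top')[130:270,270:370]
cv2.imwrite('pics/c6.png',np.hstack([cv2.resize(a,(400,560),interpolation=2),cv2.resize(b,(400,560),interpolation=2)]))"
```

```text
13.525 [0.48515059 0.01616746 0.05466164] [[ 0.964 -0.265 -0.001]
 [-0.265 -0.964  0.002]
 [-0.001 -0.002 -1.   ]] 0.015843348509198992
```

View pics/c6.png

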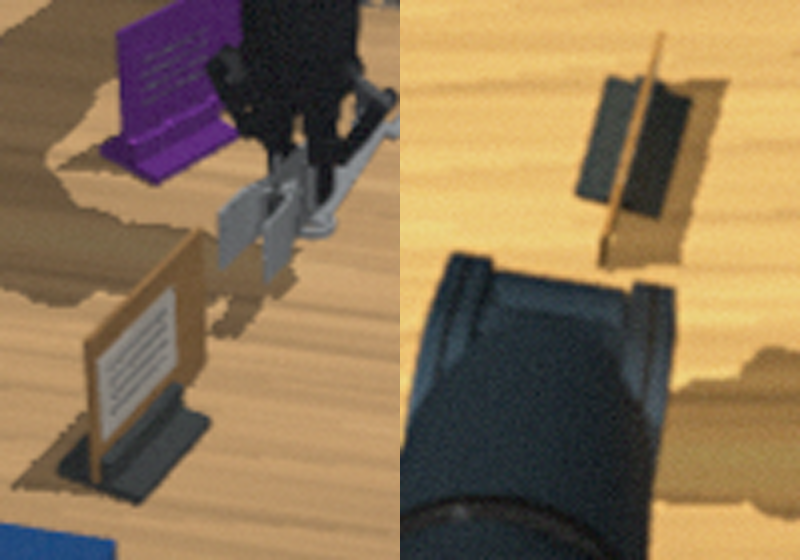

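The clip is held level and gaping. In the left half its tip edges run (220,212)–(222,270) and (266,222)–(265,282). The card's free edge runs (200,232)–(205,358). I get the offsets from this one camera so calibration error cancels.

```bash
python3 -c "
from h import *
f=lambda x,y:((x+.5)/4-.5+260,(y+.5)/4-.5+190)
A=[atz('scene',f(*p),z) for p,z in [((220,212),.0893),((222,270),.0453),((266,222),.0893),((265,282),.0453),((200,231),.115),((205,358),.010)]]
for a in A: print(a.round(4))
s=env.state();X=R.from_rotvec(s['eef_rot']).as_matrix()
tcp=s['ee_pos']
l=(A[0]+A[1])/2;r=(A[2]+A[3])/2;print('tips rel tcp (tool x,y mm)',((l-tcp)@X*1e3).round(1),((r-tcp)@X*1e3).round(1))
for e in A[4:]: print('edge rel mid tips',((e-(l+r)/2)@X*1e3).round(1))
# prediction
for y in(-.016,.016): print(pix('scene',tcp+X@[.08,y,-.0346])*4-[1040,760],pix('scene',tcp+X@[.08,y,.0094])*4-[1040,760])
"
```

```text
[ 0.5605 -0.0177  0.0893]
[ 0.5618 -0.0169  0.0453]
[0.565  0.013  0.0893]
[0.5685 0.0128 0.0453]
[ 0.6189 -0.0151  0.115 ]
[ 0.6088 -0.017   0.01  ]
tips rel tcp (tool x,y mm) [ 81.9  11.5 -12.6] [ 79.3 -19.1 -12.6]
edge rel mid tips [ 56.3  -2.3 -47.8]
edge rel mid tips [47.3  2.4 57.2]
[[258.6856961  221.24704765]] [[259.49775364 278.1663196 ]]
[[214.09518732 207.76292093]] [[215.61072303 264.4359754 ]]
```

The tips are about 52 mm short of the edge and laterally centred to about 2 mm. I advance 42 mm, then check up close.

Emit:
jog_arm([
  {"fingers":255,"x":1,"y":0,"z":0,"ax":0,"ay":0,"az":0},
  {"fingers":255,"x":2,"y":0,"z":0,"ax":0,"ay":0,"az":0},
  {"fingers":255,"x":3,"y":0,"z":0,"ax":0,"ay":0,"az":0},
  {"fingers":255,"x":4,"y":0,"z":0,"ax":0,"ay":0,"az":0},
  {"fingers":255,"x":4.2,"y":0,"z":0,"ax":0,"ay":0,"az":0},
  {"fingers":255,"x":4.2,"y":0,"z":0,"ax":0,"ay":0,"az":0},
  {"fingers":255,"x":4.2,"y":0,"z":0,"ax":0,"ay":0,"az":0},
])

```text
t: 14.5
ee_pos: [0.5253, 0.0046, 0.0547]
eef_rot: [-3.111, 0.422, 0.002]
ft_force: [-0.9, -0.1, -1.2]
gripper_width: 0.0158
```

```bash
python3 -c "
from h import *
s=env.state();print(s['t'],s['ee_pos'],s['eef_rot'],s['gripper_width'])
a=env.capture('scene')[215:305,265:355];b=env.capture('top')[130:220,290:380]
cv2.imwrite('pics/c7.png',np.hstack([cv2.resize(a,(540,540),interpolation=2),cv2.resize(b,(260,540),interpolation=2)]))"
```

```text
14.5 [0.52528432 0.00463531 0.05469702] [-3.11131918e+00  4.21821763e-01  2.43328740e-03] 0.015797012073593367
```

View pics/c7.png

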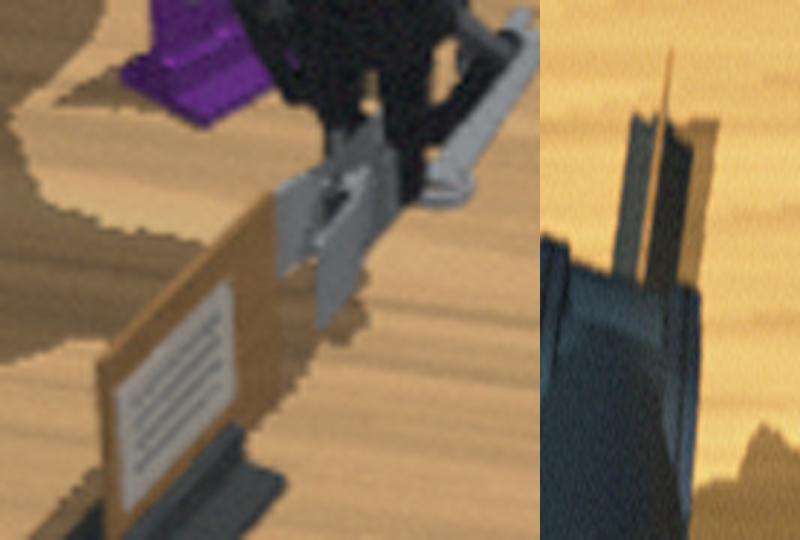

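Left panel: the +y jaw's tip edge is (315,248)–(318,328) and the card's top free corner is (275,193). The −y jaw passes behind the card, as it should.

```bash
python3 -c "
from h import *
f=lambda x,y:((x+.5)/6-.5+265,(y+.5)/6-.5+215)
s=env.state();X=R.from_rotvec(s['eef_rot']).as_matrix();tcp=s['ee_pos']
for n,p,z in [('tipT',(315,248),.0893),('tipB',(318,328),.0453),('edgeT',(274,192),.115)]:
  q=atz('scene',f(*p),z);print(n,q.round(4),((q-tcp)@X*1e3).round(1))
b=np.array([.005,.004,0])
for x,y,z in[(.0806,-.016,-.0346),(.0806,-.016,.0094),(.0806,.016,-.0346),(.0806,.016,.0094)]: print((pix('scene',tcp+b*.8+X@[x,y,z])-[265,215])*6)
e=np.array([.6145,-.0155,0]); 
for z in(.01,.115): print((pix('scene',e+[0,0,z])-[265,215])*6)
"
```

```text
tipT [0.6147 0.002  0.0893] [ 86.7 -21.3 -34.6]
tipB [0.6103 0.0014 0.0453] [ 82.7 -19.5   9.4]
edgeT [ 0.6153 -0.0145  0.115 ] [ 91.7  -5.7 -60.4]
[[313.82318091 240.82768792]]
[[315.81417145 327.1256587 ]]
[[245.79756917 219.6598646 ]]
[[248.88016764 305.58855503]]
[[275.36919302 393.3408495 ]]
[[269.52230103 188.05195069]]
```

The lateral offset at clip height is about 0.6 mm, which needs no correction, and the tips are 5–10 mm short of the edge. I advance 26 mm slowly.

Emit:
jog_arm([
  {"fingers":255,"x":0.5,"y":0,"z":0,"ax":0,"ay":0,"az":0},
  {"fingers":255,"x":1,"y":0,"z":0,"ax":0,"ay":0,"az":0},
  {"fingers":255,"x":1.5,"y":0,"z":0,"ax":0,"ay":0,"az":0},
  {"fingers":255,"x":2,"y":0,"z":0,"ax":0,"ay":0,"az":0},
  {"fingers":255,"x":2.4,"y":0,"z":0,"ax":0,"ay":0,"az":0},
  {"fingers":255,"x":2.6,"y":0,"z":0,"ax":0,"ay":0,"az":0},
  {"fingers":255,"x":2.6,"y":0,"z":0,"ax":0,"ay":0,"az":0},
  {"fingers":255,"x":2.6,"y":0,"z":0,"ax":0,"ay":0,"az":0},
])

```text
t: 15.6
ee_pos: [0.5503, -0.0023, 0.0547]
eef_rot: [-3.111, 0.422, 0.002]
ft_force: [0.0, 0.0, -0.2]
gripper_width: 0.0159
```

```bash
python3 -c "
from h import *
s=env.state();print(s['t'],s['ee_pos'],s['eef_rot'],s['gripper_width'])
a=env.capture('scene')[215:305,265:355]
cv2.imwrite('pics/c8.png',cv2.resize(a,(590,590),interpolation=2))"
```

```text
15.6 [ 0.55027779 -0.0022543   0.05470109] [-3.11124988e+00  4.21888573e-01  2.40556547e-03] 0.015919047876278323
```

View pics/c8.png

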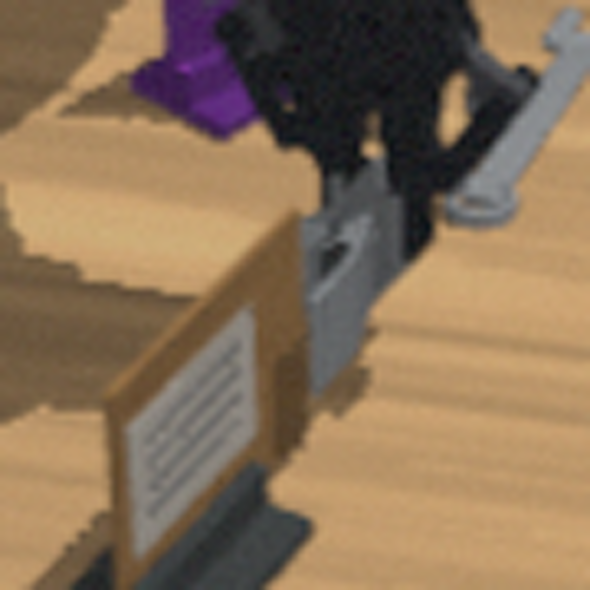

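The jaws straddle the edge, which sits about 17–21 mm inside the tips, with zero contact force. The evidence mostly puts the card about 1 mm toward the +y jaw, so I shift 1 mm that way and compare the scene with the first picture.

Emit:
jog_arm([
  {"fingers":255,"x":0.1,"y":-0.1,"z":0,"ax":0,"ay":0,"az":0},
  {"fingers":255,"x":0.1,"y":-0.1,"z":0,"ax":0,"ay":0,"az":0},
  {"fingers":255,"x":0.1,"y":-0.1,"z":0,"ax":0,"ay":0,"az":0},
  {"fingers":255,"x":0.1,"y":-0.1,"z":0,"ax":0,"ay":0,"az":0},
])

```text
t: 16.15
ee_pos: [0.5515, -0.0015, 0.0547]
eef_rot: [-3.111, 0.422, 0.002]
ft_force: [0.5, 0.6, -0.0]
gripper_width: 0.0159
```

```bash
python3 -c "
from h import *
s=env.state();print(s['t'],s['ee_pos'],s['ft_force'],s['gripper_width'])
im=env.capture('scene');old=cv2.imread('pics/s1.png')
g=lambda i:cv2.cvtColor(i,6).astype(np.float32)[258:305,275:308]
print('card shift px',cv2.phaseCorrelate(g(old),g(im)))
a=cv2.resize(im[235:280,295:345],(500,450),interpolation=2)
b=cv2.resize(im[180:320,190:480],(300,145));b=cv2.copyMakeBorder(b,0,305,0,0,0)
cv2.imwrite('pics/c9.png',np.hstack([a,b]))"
```

```text
16.15 [ 0.55151042 -0.00154505  0.05473566] [ 0.45268342  0.55505919 -0.01015743] 0.015899147916852045
card shift px ((0.02353810863677097, -0.07491564848547583), 0.8327269984616174)
```

View pics/c9.png

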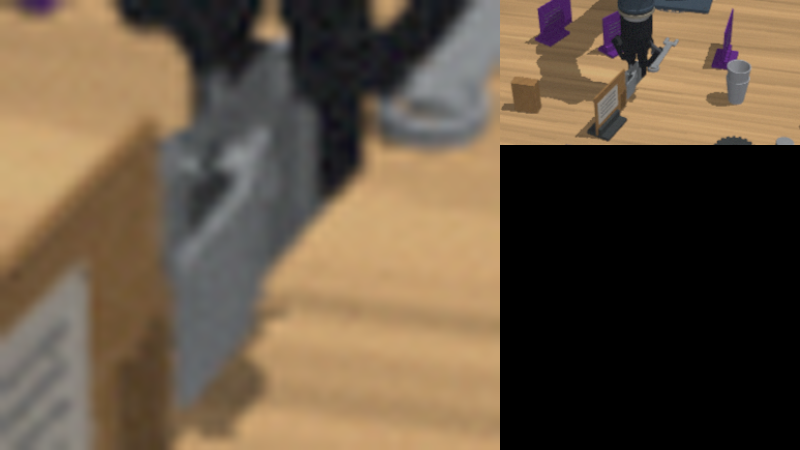

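The card hasn't moved (shift under 0.1 px). The +y jaw's tip edge at (175,340) is in line with the card's free edge, as predicted for about 20 mm insertion with a centred gap. I'm handing the job in.

```bash
python3 -c "
from rig import env
print(env.finish_job())"
```

```text
the job is handed in; nothing more can be done
None
```

I finished the job and handed it in at about 16 s. The near pot is nested upright in its twin and released. The clip is held squeezed open and level around the card's free edge, 45 mm off the bench.

**Last checks**
- **Grip:** the gripper width is 15.9 mm, which matches the clip's fully open stop.
- **Contact:** the wrist force is under 1 N, and the card has moved less than 0.1 px from the first picture.
- **Height:** the clip spans about 45 to 89 mm, inside the card's 10 to 115 mm.
- **Nesting:** the pot seated about 32 mm above its bench height, against the 33 mm expected, and it looked upright in the picture.

**Uncertain points**
- **Camera disagreement:** the two cameras differed by about 5 mm in absolute position.
- **Depth:** the edge should be about 18–22 mm inside the tips.
- **Centring:** the estimates disagreed by 1–2 mm on which side the card sat. I made a final 1 mm correction, against an estimated clearance of about 6 mm.
- **Top view:** the arm hid the jaws from the top camera, so I could not confirm their fit from above.

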